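# Roll the slot-cover strip home on the optics bench

## Robot

A 6-joint arm with a two-finger parallel gripper is mounted at the origin on the work surface. World frame = base frame: x ahead of the robot, y to its left, z up, the work surface at z = 0. Lengths are in m, angles in rad, forces in N, time in s.
With the tool pointing down it reaches from about 0.4 to 0.825 m from the base axis. Payload 7 kg.
Tool frame: the origin (TCP) lies at the very end of the fingers, on their centre line; the grasp point (between the pads) lies 19 mm behind it; z points along the fingers, x is the direction in which the jaws open and shut, and the axes are right-handed (so a half turn about z gives the same grasp; the last joint's range is limited). The gripper opens to 88 mm and grips with 3 to 60 N. Pads are 19 mm wide; open, the fingers measure 130 mm over their backs; the gripper's body (78 mm by 193 mm) begins 47 mm behind the grasp point.
Start: joints at [1.501, 0.359, 0.012, 0, -1.224, -0.288], TCP at [0.236, 0.632, 0.189] pointing down, gripper open.
Joint ranges: [-3.07, 3.07], [-1.43, 2.12], [-1.02, 1.25], [-3.03, 1.67], [-3.05, -0], [-3.03, 3.03]. Speed limits (rad/s): [2.39, 2.39, 3.01, 3.14, 3.14, 3.14].

## Interface

Orientations are given as [roll, pitch, yaw] about the fixed x, y, z axes, in that order (R = Rz(yaw) Ry(pitch) Rx(roll)).
In Python, from station import telemetry, grab_frame, arm, regions_of, pinpoint gives the robot as it stands. The module is installed in compiled form; this text tells all that it offers.
- The arm moves only by the shell command python3 -m inch 'ROWS' [FORCE]. ROWS is text: rows parted by semicolons, each of 7 numbers parted by spaces: the opening, from 0 (shut) to 1 (fully open), then the shift along the world's x, y, z in cm, then the turn, a rotation vector about the world's x, y, z in degrees. A call has 1 to 12 rows; each row is the pose to reach, as a shift and turn from the pose measured when the call began; what a row does not reach only later rows make up. A row lasts 1/8 s, in which the tool goes at most 62.5 mm and 10.7 degrees, less where a joint would pass 70% of its speed; a pose out of reach is approached as far as the arm can. A call with a gripper value outside its range is refused whole. The fingers move at their own pace and stop on an object; FORCE is the grip in N (left out, the last holds). Time passes only in rows, so rows that repeat a pose let the fingers close. It gives the time, the measured TCP pose, the force and the opening at its end, in the units of the state.
- telemetry.get_state(): the state, without advancing time (a new reading comes with each control period).
- grab_frame(name): name is "scene" or "top" or "wrist"; returns a dict with "pixels" (400x640x3 uint8, red, green, blue), "fx", "fy", "cx", "cy" (pixels), "R" (3x3) and "t" (3): a world point X has camera coordinates R X + t. Camera axes: x right, y down, z forward; pixel columns grow to the right and rows downward; lengths in m; the calibration is good to about 2 mm. A picture is of the moment at which its call begins. There is no depth.
- arm.job_done(): hands the job in, once; it reports no verdict.
Trained networks look in the newest picture that a camera, given by its name, has taken for a name from the list of things; names that differ only in an ending like _2 or _b are one class to them, and where a whole thing is asked for, a point or a joint stands for the part that bears it (a point fixed in the world has none). Each returns a list of dicts, best first, with "p" (0 to 1); they miss things now and then, are a little off and sometimes report something else, mostly with a low value. They report only what shows in the picture. A call takes as long as a camera call. They do not tell look-alikes from the thing itself.
- regions_of(camera, name): "pixels" (400x640 bool, what is visible of it) and "bbox" ([left, top, right, bottom] in pixels, round what is visible of it).
- pinpoint(camera, name): "location" ([column, row] in pixels: a listed point, or the origin of a listed thing).
The state is a dict: "t": time; "q": joint angles; "qd": joint speeds; "joint_efforts": joint torques, N m; "eef_pos": TCP position; "ee_rot": TCP orientation; "force": force on the tool from outside, world axes, zero at the start; "moment": the same for the moment, N m; "width": finger opening in m.
Only numpy, scipy, OpenCV 4.12 (cv2) and the standard library are available. Lean on these libraries where they do the work, as an engineer would, in place of code of your own. Each camera call takes 0.05 s, during which the arm holds its last target. There are 200 camera calls.

## Task

Take the hand roller from its cradle and use it to roll the black cover strip down into the slot of the aluminium rail: begin at the end with the wide end block and roll with firm pressure towards the plain end until every link is fully home. Press only with the roller's wheel, never harder than 25 N, and leave the other things on the bench alone. Then put the roller back upright in its cradle and let go.

Things in the scene. Friction and masses are not known exactly. Their poses are not given: they have to be found in the camera images.
- rail: Slot rail fixed to the bench: steel foot plate 60 x 200 x 8 mm carrying on two jack screws an aluminium profile bar 40 mm wide, 162 mm long, with a slot on top. Origin: centre of the foot's underside; y along the bar, z up. At its +y end sits a wider end block (64 mm across, 14 mm long, centre at y = 89 mm, top 1 mm below the seated strip); the -y end is plain.
- strip_start (a point): Nominal centre of the top of the first strip link, by the end block, when fully home (60 mm above the bench). The black strip is 8 links, 22 mm wide, 20 mm long, 20 mm apart; raised links stand up to 4.5 mm higher. The jack screws are NOT measured: the real bar and strip may be up to 16 mm higher or lower and slope up to 0.06 rad along the rail. Feel for it.
- strip_finish (a point): Nominal centre of the top of the last strip link, at the plain end, when fully home; 140 mm from strip_start, same height uncertainty (up to 16 mm for the bar, plus the slope). Seated link tops stand 1 mm above the slot's side walls. The bar does not give under load; axes as the rail's.
- roller_grip (a point): Hand roller, 110 mm tall, about 0.4 kg, upright in its cradle. Point: centre of its square wooden handle (26 x 26, 50 mm tall); z up, x along the wheel's axle (rolls along y). Below it: aluminium plate 80 (x) x 50 x 6 mm, top 25 and underside 31 mm below the point; fork 37 mm wide; rubber wheel, radius 22, width 18 mm, lowest point 85 mm below. Half-turn symmetric; grip either pair of faces.
- cradle: Cradle fixed to the bench: two grey uprights (18 mm thick, centres at x = +-35 mm, 70 mm long) on a base 100 x 70 mm. The roller's plate rests on their tops, 62 mm up, wheel hanging between, axle along x (either way round). Lips 6 mm high leave the plate 5 mm play in x, 6 mm in y. Origin: centre of the underside, z up; parked handle centre 93 mm above it.
- wheel (a joint): Turn of the roller's wheel on its axle, rad; 0 at the start; turns freely. The wheel mostly bears on two neighbouring links at once, so rolling them home takes about 12 to 16 N in all.
- objective_c (a point): Microscope objective, steel, 34 mm across and 42 mm tall, standing loose on the bench; the point is its middle. A bystander.
- postholder_c (a point): Post holder, a round foot 52 mm across with a post 24 mm across, 53 mm tall, standing loose; the point is its middle. A bystander.
- driver_c (a point): Screwdriver 150 mm long lying loose on the bench; the point is on its handle. A bystander.
- s0 (a joint): How far strip link 1 (at y = +70 mm along the rail, next to the end block) is pushed down into the slot, m: 0 = raised, 0.0045 = fully home; starts at 0 to 0.001. Gives way at about 6 N, stays where it is left, firm stop when home.
- s1 (a joint): How far strip link 2 (at y = +50 mm along the rail) is pushed down into the slot, m: 0 = raised, 0.0045 = fully home; starts at 0 to 0.001. Gives way at about 6 N, stays where it is left, firm stop when home.
- s2 (a joint): How far strip link 3 (at y = +30 mm along the rail) is pushed down into the slot, m: 0 = raised, 0.0045 = fully home; starts at 0 to 0.001. Gives way at about 6 N, stays where it is left, firm stop when home.
- s3 (a joint): How far strip link 4 (at y = +10 mm along the rail) is pushed down into the slot, m: 0 = raised, 0.0045 = fully home; starts at 0 to 0.001. Gives way at about 6 N, stays where it is left, firm stop when home.
- s4 (a joint): How far strip link 5 (at y = -10 mm along the rail) is pushed down into the slot, m: 0 = raised, 0.0045 = fully home; starts at 0 to 0.001. Gives way at about 6 N, stays where it is left, firm stop when home.
- s5 (a joint): How far strip link 6 (at y = -30 mm along the rail) is pushed down into the slot, m: 0 = raised, 0.0045 = fully home; starts at 0 to 0.001. Gives way at about 6 N, stays where it is left, firm stop when home.
- s6 (a joint): How far strip link 7 (at y = -50 mm along the rail) is pushed down into the slot, m: 0 = raised, 0.0045 = fully home; starts at 0 to 0.001. Gives way at about 6 N, stays where it is left, firm stop when home.
- s7 (a joint): How far strip link 8 (at y = -70 mm along the rail, at the plain end) is pushed down into the slot, m: 0 = raised, 0.0045 = fully home; starts at 0 to 0.001. Gives way at about 6 N, stays where it is left, firm stop when home.
Mind the look-alikes: they are no part of the job. Leave any blue or orange look-alike of the part that bears roller_grip alone.

How it is judged:
On the way, in this order (a step that is already met when the one before it is completed fails the run):
1. the roller is lifted out of its cradle (z of roller_grip in the frame of cradle above 0.12 m), for 0.1 s.
2. the link next to the end block is pressed home, the one at the plain end not yet (value of joint s0 above 0.003 m and value of joint s7 below 0.002 m), for 0.05 s.
3. the wheel is rolling along the strip under pressure: turned by more than 2.5 rad while pressing with more than 3 N ((value of joint wheel above 2.5 rad or value of joint wheel below -2.5 rad) and contact force between roller and rail above 3 N).
4. all eight links are home within 1.5 mm (value of joint each of s0, s1, s2, s3, s4, s5, s6, s7 above 0.003 m), for 0.2 s.
At the end, for the whole second after the job is handed in: All eight links are home (within 1.5 mm of the stop), and the roller stands released and at rest in its cradle: upright within 0.08 rad, its plate down on the uprights between the lips (handle centre 89 to 96 mm above the cradle's origin and within 12 mm of it sideways) (all of step 4 and z of roller_grip in the frame of cradle between 0.089 and 0.096 m and horizontal distance between roller_grip and cradle below 0.012 m and angle between roller_grip's own z axis and vertical below 0.08 rad and linear speed of roller below 0.02 m/s); the robot touches nothing.
It fails at once if the roller presses on the rail or strip with more than 25 N (contact force between roller and rail above 25 N).
It fails at once if the strip or rail is pushed by the gripper or arm (more than 2 N) (contact force between any of the fingers, the arm and rail above 2 N).
It fails at once if the objective is shifted by more than 15 mm (distance of objective_c from where it was at the start of the episode above 0.015 m).
It fails at once if the post holder is shifted by more than 15 mm (distance of postholder_c from where it was at the start of the episode above 0.015 m).
It fails at once if the screwdriver is shifted by more than 15 mm (distance of driver_c from where it was at the start of the episode above 0.015 m).
It also fails if it takes over 72 s, if anything falls off the work surface, if the arm or the gripper's body presses on something with over 40 N, if the wrist force passes 120 N, or if a joint passes its speed limit or range.

## Working session

There is one attempt and no reset: what is moved stays moved. The work goes in short steps, Python scripts to look and compute and a shell command to move; the robot and the scene stay as the last step left them, time stands still between calls to the robot, and variables do not carry over. Pictures are saved under pics/ and viewed, about 8 in all and at most 12, crops included, and the job is handed in when it is done.

```bash
mkdir -p pics
cat > h.py <<'E'
import numpy as np, cv2
from station import telemetry, grab_frame, arm, regions_of, pinpoint
def ray(f,px):
    d=np.array([(px[0]-f["cx"])/f["fx"],(px[1]-f["cy"])/f["fy"],1.]); R=np.array(f["R"]); t=np.array(f["t"])
    return -R.T@t, R.T@d
def atz(f,px,z):
    o,d=ray(f,px); return o+d*(z-o[2])/d[2]
def proj(f,X):
    c=np.array(f["R"])@np.array(X)+np.array(f["t"]); return np.array([f["fx"]*c[0]/c[2]+f["cx"],f["fy"]*c[1]/c[2]+f["cy"]])
def tri(fs,ps):
    A=np.zeros((3,3));b=np.zeros(3)
    for f,p in zip(fs,ps):
        o,d=ray(f,p); d=d/np.linalg.norm(d); M=np.eye(3)-np.outer(d,d); A+=M;b+=M@o
    return np.linalg.solve(A,b)
def save(n,img): cv2.imwrite(n,cv2.cvtColor(np.ascontiguousarray(img),cv2.COLOR_RGB2BGR))
E
python3 - <<'E'
from h import *
np.set_printoptions(precision=4,suppress=True)
s=telemetry.get_state(); print({k:np.round(v,4) for k,v in s.items()})
Z={"roller_grip":.093,"cradle":0,"rail":0,"strip_start":.06,"strip_finish":.06,"objective_c":.021,"postholder_c":.026,"driver_c":.01}
for c in("top","scene"):
    f=grab_frame(c); save(f"pics/{c}1.png",f["pixels"])
    for n,z in Z.items():
        for r in pinpoint(c,n)[:4]: print(c,n,round(r["p"],2),np.round(r["location"],1),atz(f,r["location"],z))
E
```

```text
{'t': np.float64(0.0), 'q': array([ 1.5011,  0.3594,  0.0111, -0.0004, -1.2241, -0.2881]), 'qd': array([ 0.0004, -0.0014,  0.0002, -0.0002,  0.0001,  0.0005]), 'joint_efforts': array([ -0.0015, -58.2717,  29.3046,   6.9973,   0.0069,  -0.0001]), 'eef_pos': array([0.2363, 0.6317, 0.1885]), 'ee_rot': array([-3.1414, -0.0016, -1.9288]), 'force': array([-0.8396,  0.8367,  0.0448]), 'moment': array([0.0375, 0.0024, 0.0379]), 'width': np.float64(0.0878)}
top roller_grip 0.84 [265.9 231.8] [0.507  0.1493 0.093 ]
top roller_grip 0.63 [194.6 212.4] [0.5457 0.3081 0.093 ]
top roller_grip 0.61 [233.3 293.6] [0.372  0.2147 0.093 ]
top cradle 0.72 [264.4 228. ] [0.5193 0.1667 0.    ]
top cradle 0.6 [266.4 229.2] [0.5166 0.1618 0.    ]
top rail 0.56 [407.1 226.3] [ 0.5318 -0.1725  0.    ]
top strip_start 0.79 [380.1 232.5] [ 0.5131 -0.1029  0.06  ]
top strip_finish 0.74 [442.3 216.8] [ 0.5518 -0.2418  0.06  ]
top objective_c 0.66 [269.1 138.9] [0.7309 0.1605 0.021 ]
top postholder_c 0.74 [341.2 145.4] [ 0.7177 -0.0116  0.026 ]
top driver_c 0.96 [418.4 138. ] [ 0.7434 -0.1961  0.01  ]
top driver_c 0.34 [267.1 137.7] [0.7364 0.167  0.01  ]
scene roller_grip 0.94 [422.3 181.2] [0.378 0.23  0.093]
scene roller_grip 0.74 [372.5 206.8] [0.5197 0.1588 0.093 ]
scene roller_grip 0.72 [434.1 237. ] [0.5402 0.3091 0.093 ]
scene cradle 0.91 [371.8 228. ] [0.4989 0.1578 0.    ]
scene rail 0.6 [256.4 195.5] [ 0.5418 -0.1633  0.    ]
scene strip_start 0.67 [280.1 178.6] [ 0.5081 -0.1038  0.06  ]
scene strip_finish 0.66 [226.3 172.5] [ 0.5568 -0.2428  0.06  ]
scene objective_c 0.69 [328.7 297.5] [0.7394 0.1629 0.021 ]
scene postholder_c 0.61 [263.  258.1] [ 0.7245 -0.0118  0.026 ]
scene driver_c 0.68 [197.2 235.7] [ 0.7369 -0.1987  0.01  ]
```

View pics/top1.png

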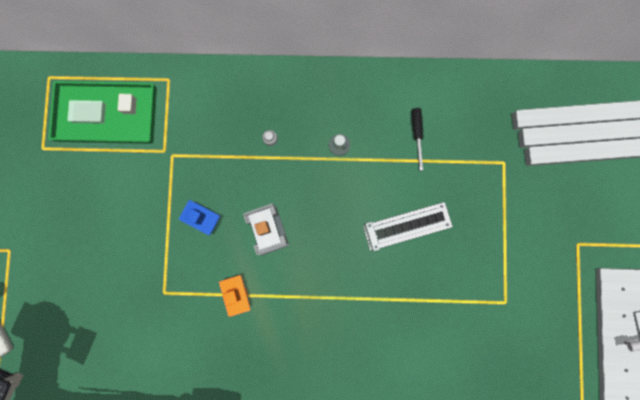

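View pics/scene1.png

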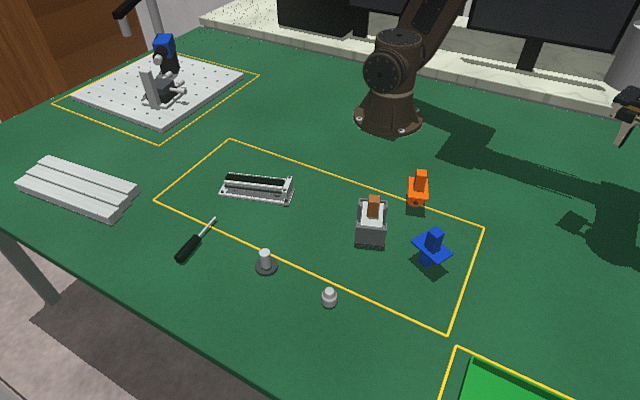

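The roller in question is the wooden-handled one standing in the grey cradle (top 265,230; scene 373,207). The blue one (top 200,217) and the orange one (top 234,295) are look-alikes. The rail's wide end block is at its left end in the top view (372,237). I'll move above the roller and look with the wrist camera.

```bash
python3 -m inch '1 5 -9 4 0 0 8;1 10 -18 7 0 0 16;1 15 -27 8 0 0 24;1 20 -36 8 0 0 32;1 24 -42 8 0 0 38;1 27 -47.5 8 0 0 39.5;1 27 -47.5 8 0 0 39.5;1 27 -47.5 8 0 0 39.5;1 27 -47.5 8 0 0 39.5;1 27 -47.5 8 0 0 39.5;1 27 -47.5 8 0 0 39.5'
python3 - <<'E'
from h import *
np.set_printoptions(precision=4,suppress=True)
f=grab_frame("wrist"); save("pics/w1.png",f["pixels"])
print(-np.array(f["R"]).T@f["t"])
for n,z in {"roller_grip":.093,"cradle":0}.items():
    for r in pinpoint("wrist",n)[:4]: print(n,round(r["p"],2),np.round(r["location"],1),atz(f,r["location"],z))
E
```

```text
t: 2.28
eef_pos: [0.5064, 0.157, 0.2694]
ee_rot: [-3.142, 0.0, -1.24]
force: [-0.9, -0.5, 0.4]
width: 0.0875
[0.5715 0.1795 0.4654]
roller_grip 0.97 [204.9 105.1] [0.537  0.3028 0.093 ]
roller_grip 0.93 [236.3 260.8] [0.3666 0.2212 0.093 ]
roller_grip 0.77 [322.8 166.6] [0.5145 0.1573 0.093 ]
```

View pics/w1.png

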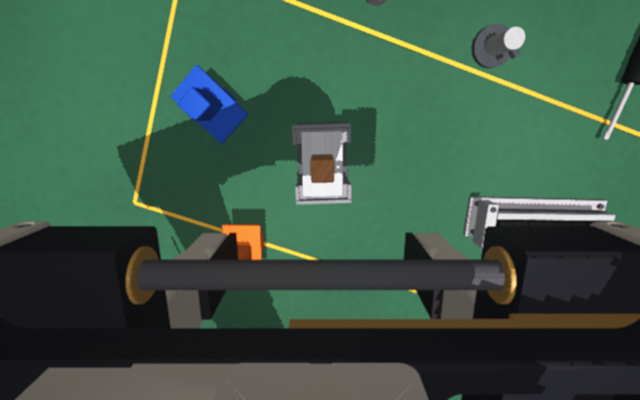

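The wrist view shows the wooden handle at (322,168) in the grey cradle. Blue is at (205,102) and orange at (242,243). Here is one enlarged crop to confirm.

Run:
```python
from h import *
im=cv2.imread("pics/w1.png")
cv2.imwrite("pics/w1c.png",cv2.resize(im[115:215,275:370],None,fx=6,fy=6,interpolation=cv2.INTER_CUBIC)[:600])
np.set_printoptions(precision=4,suppress=True)
for c in ("scene","wrist"):
    f=grab_frame(c)
    p=f["pixels"]
    for r in regions_of(c,"roller_grip"): print(c,round(r["p"],2),r["bbox"])
    hsv=cv2.cvtColor(np.ascontiguousarray(p),cv2.COLOR_RGB2HSV)
    m=cv2.inRange(hsv,(5,70,30),(18,220,210))
    n,l,st,ce=cv2.connectedComponentsWithStats(m)
    for i in range(1,n):
        if st[i,4]>60: print(c,st[i],ce[i])
print(np.round(telemetry.get_state()["eef_pos"],4))
```

```text
scene 0.83 [408.7, 171.5, 430.3, 206.5]
scene 0.74 [412.1, 224.6, 451.3, 267.5]
scene 0.63 [363.3, 195.6, 383.7, 226.5]
scene [    0     0   148   122 12047] [58.6224 47.3748]
scene [430   0  48  68 958] [453.2265  21.7265]
scene [375  40  10  20  63] [380.3333  50.1429]
scene [407 175  22  32 318] [418.4686 190.4308]
scene [367 195  13  23 248] [372.996  205.7782]
wrist 0.95 [224.3, 223.0, 263.0, 259.2]
wrist 0.78 [302.2, 128.1, 342.6, 193.7]
wrist 0.76 [176.3, 66.6, 247.7, 141.3]
wrist [312 155  23  27 602] [323.1279 168.1096]
wrist [222 223  43  38 483] [245.3023 245.3126]
wrist [125 245  34  60 951] [138.0221 275.9737]
wrist [483 245  35  60 940] [502.4436 275.0596]
wrist [ 290  313  350   16 4069] [486.8243 322.0022]
[0.5061 0.158  0.2695]
```

View pics/w1c.png

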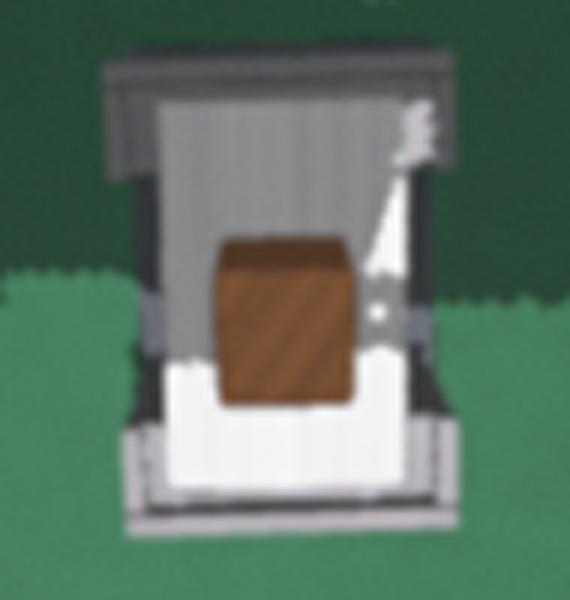

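Run:
```python
from h import *
np.set_printoptions(precision=4,suppress=True)
f=grab_frame("wrist"); print(f["R"])
def q(name,pts,z):
    P=np.array([atz(f,(275+a/6-.4,115+b/6-.4),z) for a,b in pts])[:,:2]
    print(name,"centre",P.mean(0),"sides",[round(float(np.linalg.norm(P[i]-P[(i+1)%4])),4) for i in range(4)],"yaws",[round(float(np.degrees(np.arctan2(*(P[(i+1)%4]-P[i])[::-1]))),1) for i in range(4)])
q("top",[(217,270),(352,268),(354,404),(220,405)],.118)
q("plate",[(160,100),(408,98),(404,486),(166,488)],.068)
q("lips",[(107,85),(450,75),(458,515),(127,518)],.068)
```

```text
[[ 0.3268 -0.9451 -0.0002]
 [-0.9123 -0.3155  0.261 ]
 [-0.2468 -0.0851 -0.9653]]
top centre [0.5135 0.1589] sides [0.0242, 0.0249, 0.0245, 0.0247] yaws [-70.1, -159.5, 109.5, 19.9]
plate centre [0.5128 0.1587] sides [0.0497, 0.0803, 0.0503, 0.0803] yaws [-70.5, -160.5, 109.6, 19.1]
lips centre [0.5116 0.158 ] sides [0.0686, 0.0912, 0.0702, 0.0899] yaws [-69.3, -158.5, 109.6, 20.5]
```

Confirmed: the sizes match (26 mm handle, 50×80 plate). The roller is at (0.513, 0.159) with the axle at yaw about 20°. Next is the grasp.

```bash
python3 -m inch '1 0.7 0.1 -5 0 0 0.8;1 0.7 0.1 -10 0 0 0.8;1 0.7 0.1 -14 0 0 0.8;1 0.7 0.1 -17 0 0 0.8;1 0.7 0.1 -19.2 0 0 0.8;1 0.7 0.1 -19.2 0 0 0.8;1 0.7 0.1 -19.2 0 0 0.8;0 0.7 0.1 -19.2 0 0 0.8;0 0.7 0.1 -19.2 0 0 0.8;0 0.7 0.1 -19.2 0 0 0.8;0 0.7 0.1 -19.2 0 0 0.8;0 0.7 0.1 -19.2 0 0 0.8' 60
```

```text
t: 4.18
eef_pos: [0.5131, 0.1589, 0.0775]
ee_rot: [-3.142, 0.0, -1.224]
force: [-0.8, -0.3, -0.1]
width: 0.0429
```

```bash
python3 -m inch '0 0 0 0 0 0 0;0 0 0 0 0 0 0;0 0 0 0 0 0 0;0 0 0 1 0 0 0;0 0 0 3 0 0 0;0 0 0 6 0 0 0;0 0 0 9 0 0 0;0 0 0 12 0 0 0;0 0 0 12 0 0 0;0 0 0 12 0 0 0'
```

```text
t: 5.42
eef_pos: [0.5122, 0.1587, 0.1965]
ee_rot: [3.14, 0.001, -1.224]
force: [-0.6, -0.5, -4.2]
width: 0.0242
```

```bash
python3 -m inch '0 0 -4 3 0 0 0;0 -1 -9 5 0 0 -2;0 -1 -14 7 0 0 -4;0 -1 -19 7 0 0 -4;0 -2 -24 7 0 0 -4;0 -3 -29 7 0 0 -4;0 -3.5 -33 7 0 0 -4;0 -3.5 -33 7 0 0 -4;0 -3.5 -33 7 0 0 -4'
python3 - <<'E'
from h import *
np.set_printoptions(precision=4,suppress=True)
f=grab_frame("wrist"); save("pics/w2.png",f["pixels"])
for n,z in {"rail":0,"strip_start":.06,"strip_finish":.06}.items():
    for r in pinpoint("wrist",n)[:4]: print(n,round(r["p"],2),np.round(r["location"],1),atz(f,r["location"],z))
E
```

```text
t: 6.55
eef_pos: [0.4766, -0.1711, 0.2652]
ee_rot: [3.138, 0.002, -1.295]
force: [0.7, 0.5, -4.4]
width: 0.0241
rail 0.9 [330.8 127.7] [ 0.5254 -0.1715  0.    ]
strip_start 0.81 [277.2 129.9] [ 0.5076 -0.1072  0.06  ]
strip_finish 0.89 [388.4 125.5] [ 0.5492 -0.2352  0.06  ]
```

View pics/w2.png

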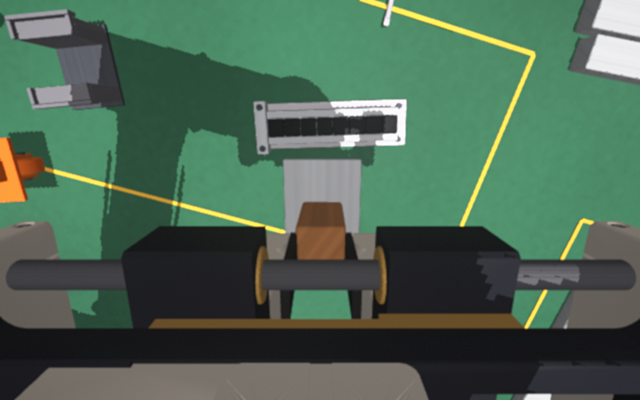

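The end block is at the left (262,127), the strip runs from (268,128) to (397,123), and the plain end is at the right. Enlarging to measure.

Run:
```python
import cv2
im=cv2.imread("pics/w2.png")
cv2.imwrite("pics/w2c.png",cv2.resize(im[90:165,245:415],(800,353),interpolation=cv2.INTER_CUBIC))
```

```text
(no output)
```

View pics/w2c.png

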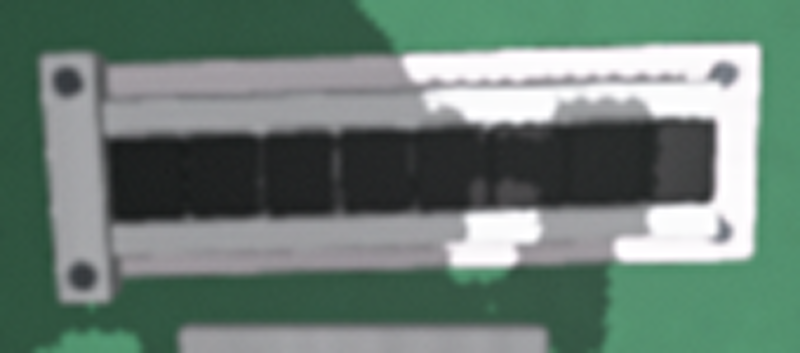

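Run:
```python
from h import *
np.set_printoptions(precision=4,suppress=True)
f=grab_frame("wrist"); k=170/800
g=lambda a,b,z: atz(f,(245+a*k-.4,90+b*k-.4),z)
L=np.linalg.norm
A=g(757,45,.008);B=g(752,260,.008);fm=(A+B)/2
print("foot end",A,B,L(A-B),"mid",fm, "x yaw",np.degrees(np.arctan2(*(A-B)[1::-1])))
for z in(.045,.05,.055,.06,.065,.07,.075,.08):
    a=g(111,178,z);b=g(714,160,z);u=(a-b)[:2];u/=L(u)
    e1=g(40,57,z);e2=g(62,300,z)
    print(z,"s",a[:2],"f",b[:2],"len",L(a-b),"w",L(g(110,137,z)-g(112,218,z)),L(g(714,120,z)-g(713,200,z)),"yaw",np.degrees(np.arctan2(u[1],u[0]))-90,"blk",L(e1-e2),(e1+e2)[:2]/2,"foot off",(b[:2]-fm[:2])@u,(b[:2]-fm[:2])@[u[1],-u[0]])
```

```text
foot end [ 0.5901 -0.2561  0.008 ] [ 0.5325 -0.2754  0.008 ] 0.060697863345148546 mid [ 0.5613 -0.2657  0.008 ] x yaw 18.47544428366162
0.045 s [ 0.5069 -0.0931] f [ 0.5556 -0.2466] len 0.16098952853370155 w 0.021165548549077273 0.02079547454622128 yaw 17.59113705857898 blk 0.06358483789284898 [ 0.5018 -0.0779] foot off 0.02002955151331571 0.00033447396301107893
0.05 s [ 0.5074 -0.0938] f [ 0.5555 -0.2454] len 0.15905921794288094 w 0.02091176755538824 0.020546130845899086 yaw 17.59113705857898 blk 0.0628224374614789 [ 0.5023 -0.0788] foot off 0.021159452882821353 0.000546017519230787
0.055 s [ 0.5078 -0.0945] f [ 0.5553 -0.2443] len 0.15712890735206034 w 0.020657986561699204 0.020296787145576894 yaw 17.59113705857898 blk 0.06206003703010867 [ 0.5028 -0.0797] foot off 0.022289354252327 0.0007575610754504943
0.06 s [ 0.5083 -0.0952] f [ 0.5552 -0.2431] len 0.15519859676123976 w 0.02040420556801018 0.02004744344525471 yaw 17.591137058578994 blk 0.0612976365987385 [ 0.5033 -0.0805] foot off 0.023419255621832676 0.0009691046316700975
0.065 s [ 0.5087 -0.0959] f [ 0.555 -0.242] len 0.15326
[... 156 characters left out ...]
180648187889816
0.07 s [ 0.5092 -0.0966] f [ 0.5549 -0.2408] len 0.15133797557959852 w 0.019896643580632072 0.01954875604461044 yaw 17.59113705857895 blk 0.05977283573599804 [ 0.5043 -0.0823] foot off 0.025679058360843995 0.0013921917441093905
0.075 s [ 0.5096 -0.0973] f [ 0.5548 -0.2397] len 0.14940766498877792 w 0.019642862586943092 0.01929941234428835 yaw 17.591137058578965 blk 0.05901043530462797 [ 0.5048 -0.0832] foot off 0.02680895973034966 0.0016037353003291082
0.08 s [ 0.51  -0.098] f [ 0.5546 -0.2386] len 0.14747735439795737 w 0.019389081593253955 0.019050068643966158 yaw 17.591137058579008 blk 0.05824803487325774 [ 0.5053 -0.0841] foot off 0.027938861099855276 0.0018152788565488276
```

The strip's measured length of 160 mm fits a height of about 48 mm, so the bar sits low. Its yaw is about 17.8°, and link 1 is at (0.510, -0.103). I'll go above it, then feel down.

```bash
python3 -m inch '0 1.6 3.4 -4 0 0 1;0 3.3 6.8 -8 0 0 2;0 3.3 6.8 -10 0 0 2;0 3.3 6.8 -10 0 0 2;0 3.3 6.8 -10 0 0 2;0 3.3 6.8 -10 0 0 2'
python3 - <<'E'
from h import *
f=grab_frame("scene"); p=f["pixels"]
save("pics/s2.png",cv2.resize(np.ascontiguousarray(p[100:230,190:390]),(800,520),interpolation=cv2.INTER_CUBIC))
s=telemetry.get_state(); print(np.round(s["eef_pos"],4),np.round(s["force"],2),np.round(s["moment"],3))
E
```

```text
t: 7.55
eef_pos: [0.5111, -0.1027, 0.1677]
ee_rot: [-3.141, 0.0, -1.258]
force: [-0.3, 0.3, -3.9]
width: 0.0245
[ 0.511  -0.1027  0.1676] [-0.2  -0.5  -4.47] [-0.033 -0.014  0.012]
```

View pics/s2.png

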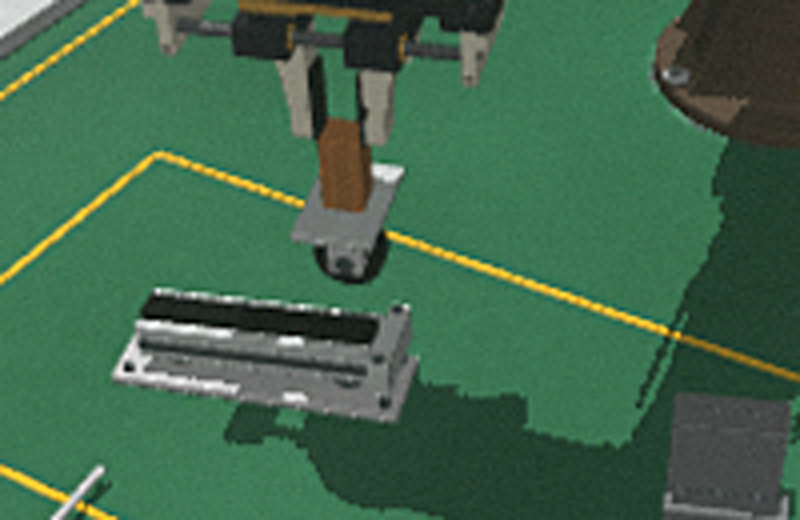

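The wheel hangs over the end-block end of the strip, aligned. Feeling down.

```bash
python3 -m inch '0 -0.1 0 -0.5 0 0 0;0 -0.1 0 -1 0 0 0;0 -0.1 0 -1.5 0 0 0;0 -0.1 0 -2 0 0 0;0 -0.1 0 -2.4 0 0 0;0 -0.1 0 -2.6 0 0 0;0 -0.1 0 -2.7 0 0 0;0 -0.1 0 -2.8 0 0 0' |tr '\n' ' '; echo
for i in 1; do python3 -m inch '0 0 0 -0.1 0 0 0;0 0 0 -0.2 0 0 0;0 0 0 -0.3 0 0 0;0 0 0 -0.4 0 0 0'; done | tr '\n' ' '; echo
python3 -m inch '0 0 0 -0.1 0 0 0;0 0 0 -0.2 0 0 0;0 0 0 -0.3 0 0 0;0 0 0 -0.4 0 0 0' | tr '\n' ' '
```

```text
t: 8.6 eef_pos: [0.5101, -0.1027, 0.1397] ee_rot: [-3.141, 0.0, -1.258] force: [0.7, -0.3, -4.5] width: 0.0246 
t: 9.1 eef_pos: [0.5101, -0.1027, 0.1356] ee_rot: [-3.141, 0.0, -1.258] force: [-0.7, 0.3, -3.6] width: 0.0244 
t: 9.6 eef_pos: [0.5101, -0.1027, 0.1315] ee_rot: [-3.141, 0.0, -1.258] force: [-0.1, -0.5, -3.5] width: 0.0242
```

```bash
R='tr \n  '
python3 -m inch '0 0 0 -0.1 0 0 0;0 0 0 -0.2 0 0 0;0 0 0 -0.3 0 0 0' | tr '\n' ' '; echo
python3 -m inch '0 0 0 -0.1 0 0 0;0 0 0 -0.2 0 0 0' | tr '\n' ' '; echo
python3 -m inch '0 0 0 -0.1 0 0 0;0 0 0 -0.15 0 0 0' | tr '\n' ' '
```

```text
t: 9.98 eef_pos: [0.5101, -0.1027, 0.1284] ee_rot: [-3.141, 0.0, -1.258] force: [-0.9, -0.2, -4.6] width: 0.0243 
t: 10.22 eef_pos: [0.5101, -0.1027, 0.1264] ee_rot: [-3.141, 0.0, -1.258] force: [-0.5, -0.8, -4.1] width: 0.0246 
t: 10.48 eef_pos: [0.51, -0.1027, 0.1248] ee_rot: [-3.141, 0.0, -1.258] force: [0.5, 0.4, -4.1] width: 0.0243
```

```bash
python3 -m inch '0 0 0 -0.1 0 0 0' | tr '\n' ' '; echo
python3 -m inch '0 0 0 -0.1 0 0 0' | tr '\n' ' '; echo
python3 -m inch '0 0 0 -0.1 0 0 0' | tr '\n' ' '
```

```text
t: 10.6 eef_pos: [0.5107, -0.1028, 0.1244] ee_rot: [-3.14, -0.001, -1.258] force: [-0.2, -0.9, 1.8] width: 0.0244 
t: 10.72 eef_pos: [0.5114, -0.1029, 0.1241] ee_rot: [-3.139, -0.001, -1.258] force: [-0.5, -0.5, 2.5] width: 0.0245 
t: 10.85 eef_pos: [0.5117, -0.1031, 0.1236] ee_rot: [-3.138, -0.002, -1.257] force: [-1.1, -0.1, 1.7] width: 0.0244
```

```bash
python3 -m inch '0 0 0 -0.1 0 0 0' | tr '\n' ' '; echo
python3 -m inch '0 0 0 -0.1 0 0 0' | tr '\n' ' '
```

```text
t: 10.98 eef_pos: [0.5118, -0.1031, 0.1228] ee_rot: [-3.138, -0.002, -1.257] force: [-1.3, -1.1, 1.5] width: 0.0244 
t: 11.1 eef_pos: [0.5118, -0.1031, 0.1218] ee_rot: [-3.138, -0.002, -1.257] force: [-1.5, 0.1, 1.9] width: 0.0242
```

```bash
python3 -m inch '0 0 0 -0.1 0 0 0' | tr '\n' ' '; echo
python3 -m inch '0 0 0 -0.1 0 0 0' | tr '\n' ' '
```

```text
t: 11.22 eef_pos: [0.512, -0.1032, 0.121] ee_rot: [-3.137, -0.002, -1.257] force: [-1.8, 0.9, 5.0] width: 0.0244 
t: 11.35 eef_pos: [0.5125, -0.103, 0.1205] ee_rot: [-3.136, -0.002, -1.257] force: [-1.0, 2.4, 8.2] width: 0.0243
```

```bash
python3 -m inch '0 0 0 -0.1 0 0 0' | tr '\n' ' '; echo
python3 -m inch '0 0 0 -0.1 0 0 0;0 0 0 -0.1 0 0 0' | tr '\n' ' '
```

```text
t: 11.48 eef_pos: [0.513, -0.1028, 0.1201] ee_rot: [-3.135, -0.002, -1.257] force: [-2.9, 1.5, 7.2] width: 0.0244 
t: 11.72 eef_pos: [0.5136, -0.1026, 0.1201] ee_rot: [-3.134, -0.003, -1.256] force: [-2.5, 2.2, 9.3] width: 0.024
```

Link 1 appears home: the wheel sank about 4.6 mm and the net force is about 13 N. Starting to roll.

```bash
python3 -m inch '0 0.0 -0.25 -0.12 0 0 0;0 0.05 -0.5 -0.12 0 0 0;0 0.12 -0.75 -0.12 0 0 0;0 0.2 -1 -0.12 0 0 0' | tr '\n' ' '
```

```text
t: 12.22 eef_pos: [0.5162, -0.1128, 0.1197] ee_rot: [-3.133, -0.004, -1.256] force: [-2.3, -0.5, 6.8] width: 0.0246
```

```bash
python3 -m inch '0 0.0 -0.25 -0.14 0 0 0;0 0.05 -0.5 -0.14 0 0 0;0 0.12 -0.75 -0.14 0 0 0;0 0.2 -1 -0.14 0 0 0' | tr '\n' ' '
```

```text
t: 12.72 eef_pos: [0.5191, -0.1225, 0.1195] ee_rot: [-3.131, -0.004, -1.256] force: [-2.5, 4.6, 11.0] width: 0.0244
```

```bash
python3 -m inch '0 0.0 -0.25 -0.14 0 0 0;0 0.05 -0.5 -0.14 0 0 0;0 0.12 -0.75 -0.14 0 0 0;0 0.2 -1 -0.14 0 0 0' | tr '\n' ' '
```

```text
t: 13.22 eef_pos: [0.5221, -0.1328, 0.1191] ee_rot: [-3.129, -0.005, -1.255] force: [-0.6, -0.4, 8.5] width: 0.0244
```

```bash
python3 -m inch '0 0.0 -0.25 -0.15 0 0.1 0;0 0.08 -0.5 -0.15 0 0.2 0;0 0.16 -0.75 -0.15 0 0.3 0;0 0.25 -1 -0.15 0 0.4 0' | tr '\n' ' '; echo
python3 -m inch '0 0.0 -0.25 -0.15 0 0.1 0;0 0.08 -0.5 -0.15 0 0.2 0;0 0.16 -0.75 -0.15 0 0.3 0;0 0.25 -1 -0.15 0 0.4 0' | tr '\n' ' '
```

```text
t: 13.72 eef_pos: [0.5256, -0.1425, 0.1189] ee_rot: [-3.133, -0.003, -1.255] force: [-2.0, 3.3, 10.6] width: 0.0243 
t: 14.22 eef_pos: [0.5292, -0.1529, 0.1186] ee_rot: [-3.138, -0.002, -1.254] force: [-0.5, 0.1, 8.5] width: 0.0242
```

```bash
python3 -m inch '0 0.0 -0.25 -0.15 0 0.1 0;0 0.08 -0.5 -0.15 0 0.2 0;0 0.16 -0.75 -0.15 0 0.3 0;0 0.23 -1 -0.15 0 0.4 0' | tr '\n' ' '; echo
python3 -m inch '0 0.0 -0.25 -0.15 0 0.1 0;0 0.08 -0.5 -0.15 0 0.2 0;0 0.16 -0.75 -0.15 0 0.3 0;0 0.23 -1 -0.15 0 0.4 0' | tr '\n' ' '
```

```text
t: 14.72 eef_pos: [0.5325, -0.1627, 0.1184] ee_rot: [3.141, -0.001, -1.254] force: [-2.2, 2.8, 10.0] width: 0.0243 
t: 15.22 eef_pos: [0.5359, -0.1731, 0.1181] ee_rot: [3.136, -0.0, -1.253] force: [-1.6, -0.2, 8.4] width: 0.0245
```

```bash
python3 -m inch '0 0.0 -0.25 -0.15 0 0 0;0 0.06 -0.5 -0.15 0 0 0;0 0.12 -0.75 -0.15 0 0 0;0 0.2 -1 -0.15 0 0 0' | tr '\n' ' '; echo
python3 -m inch '0 0.0 -0.25 -0.15 0 0 0;0 0.06 -0.5 -0.15 0 0 0;0 0.12 -0.75 -0.15 0 0 0;0 0.2 -1 -0.15 0 0 0' | tr '\n' ' '; echo
python3 -m inch '0 0.0 -0.25 -0.15 0 0.1 0;0 0.06 -0.5 -0.15 0 0.1 0;0 0.12 -0.75 -0.15 0 0.1 0;0 0.2 -1 -0.15 0 0.1 0' | tr '\n' ' '
```

```text
t: 15.72 eef_pos: [0.539, -0.183, 0.1178] ee_rot: [3.138, -0.001, -1.252] force: [-1.4, 2.4, 8.5] width: 0.0242 
t: 16.23 eef_pos: [0.5421, -0.1935, 0.1175] ee_rot: [3.14, -0.003, -1.252] force: [-0.6, -0.4, 7.7] width: 0.0245 
t: 16.73 eef_pos: [0.5453, -0.2035, 0.1172] ee_rot: [3.141, -0.003, -1.251] force: [-1.1, 1.0, 7.8] width: 0.0246
```

```bash
python3 -m inch '0 0.0 -0.25 -0.15 0 0.1 0;0 0.06 -0.5 -0.15 0 0.2 0;0 0.12 -0.75 -0.15 0 0.2 0;0 0.2 -1 -0.15 0 0.2 0' | tr '\n' ' '; echo
python3 -m inch '0 0.0 -0.25 -0.15 0 0.1 0;0 0.06 -0.5 -0.15 0 0.2 0;0 0.12 -0.75 -0.15 0 0.2 0;0 0.2 -1 -0.15 0 0.2 0' | tr '\n' ' '
```

```text
t: 17.23 eef_pos: [0.5485, -0.2139, 0.1169] ee_rot: [3.139, -0.004, -1.251] force: [-1.1, -0.5, 7.5] width: 0.0244 
t: 17.73 eef_pos: [0.5518, -0.2241, 0.1166] ee_rot: [3.138, -0.004, -1.25] force: [-0.5, 0.5, 9.1] width: 0.0241
```

```bash
python3 -m inch '0 0.0 -0.25 -0.15 0 0.1 0;0 0.06 -0.5 -0.15 0 0.1 0;0 0.12 -0.75 -0.15 0 0.1 0;0 0.2 -1 -0.15 0 0.1 0' | tr '\n' ' '; echo
python3 -m inch '0 0.0 -0.2 -0.14 0 0.1 0;0 0.05 -0.4 -0.14 0 0.1 0;0 0.05 -0.4 -0.14 0 0.1 0' | tr '\n' ' '
```

```text
t: 18.23 eef_pos: [0.5551, -0.2346, 0.1163] ee_rot: [3.139, -0.005, -1.25] force: [-0.8, -0.0, 7.3] width: 0.0246 
t: 18.6 eef_pos: [0.557, -0.2392, 0.1161] ee_rot: [3.139, -0.007, -1.249] force: [-0.8, -1.0, 8.3] width: 0.0241
```

The roll is complete. The height profile is straight within about 0.1 mm, sloping by about 0.03 rad, so no link stands proud. Lifting and looking.

```bash
python3 -m inch '0 0 0 2 0 0 0;0 0 0 6 0.2 0 0;0 -4 2 11 0.4 0 0;0 -7 5 14 0.4 0 0.7;0 -7 7 14 0.4 0 1.4;0 -7 7 14 0.4 0 1.4;0 -7 7 14 0.4 0 1.4;0 -7 7 14 0.4 0 1.4' | tr '\n' ' '
python3 - <<'E'
from h import *
f=grab_frame("wrist"); p=np.ascontiguousarray(f["pixels"])
a=cv2.resize(p[80:290,200:440],(640,560),interpolation=cv2.INTER_CUBIC)
save("pics/w3.png",a)
E
```

```text
t: 19.6 eef_pos: [0.4868, -0.1696, 0.2552] ee_rot: [3.14, 0.001, -1.226] force: [0.2, -0.8, -4.8] width: 0.0241
```

View pics/w3.png

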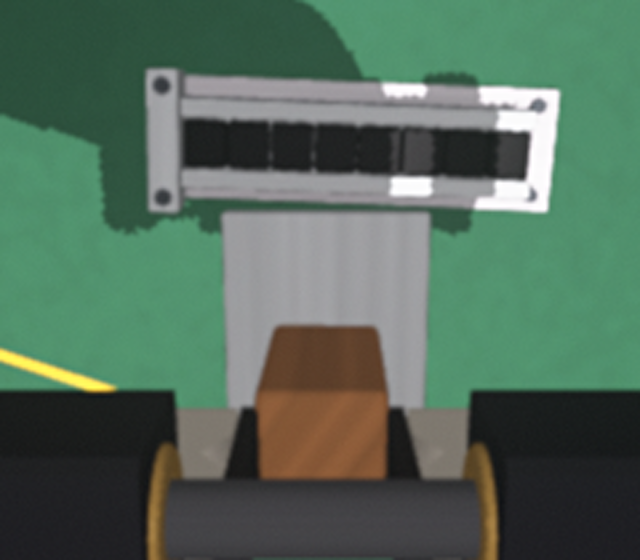

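The strip lies flat and even. The plate sits in the picture exactly as before rolling (edge at row 159.5, columns 284–361), so the roller didn't slip in the grip. Going back to the cradle.

```bash
python3 -m inch '0 0 5 0 0 0 0;0 0.5 10 0 0 0 0;0 1 15 0 0 0 0;0 1.5 20 0 0 0 0;0 2 25 0 0 0 0;0 2.6 30 0 0 0 0;0 2.6 32.8 -2 0 0 0;0 2.6 32.8 -5.5 0 0 0;0 2.6 32.8 -5.5 0 0 0;0 2.6 32.8 -5.5 0 0 0;0 2.6 32.8 -5.5 0 0 0' | tr '\n' ' '
python3 - <<'E'
from h import *
s=telemetry.get_state(); print(np.round(s["eef_pos"],4),np.round(s["ee_rot"],4))
E
```

```text
t: 21.02 eef_pos: [0.5139, 0.1583, 0.2018] ee_rot: [-3.141, 0.001, -1.226] force: [-0.1, 0.4, -3.2] width: 0.0243 [0.5139 0.1583 0.2018] [-3.1407e+00  9.0000e-04 -1.2264e+00]
```

```bash
python3 -m inch '0 -0.1 0.05 -2 0 0 0;0 -0.1 0.05 -4.5 0 0 0;0 -0.1 0.05 -7 0 0 0;0 -0.1 0.05 -9 0 0 0;0 -0.1 0.05 -10.5 0 0 0;0 -0.1 0.05 -11.3 0 0 0;0 -0.1 0.05 -11.8 0 0 0;0 -0.1 0.05 -12 0 0 0' | tr '\n' ' '; echo
python3 -m inch '0 0 0 -0.1 0 0 0;0 0 0 -0.2 0 0 0;0 0 0 -0.3 0 0 0' | tr '\n' ' '
```

```text
t: 22.02 eef_pos: [0.5131, 0.1589, 0.0821] ee_rot: [-3.14, 0.001, -1.226] force: [0.3, 0.4, -3.9] width: 0.0246 
t: 22.4 eef_pos: [0.5132, 0.159, 0.0793] ee_rot: [-3.14, 0.001, -1.226] force: [0.2, 0.2, -4.1] width: 0.0239
```

```bash
python3 -m inch '0 0 0 -0.1 0 0 0;0 0 0 -0.15 0 0 0' | tr '\n' ' '; echo
python3 -m inch '0 0 0 -0.05 0 0 0;0 0 0 -0.05 0 0 0' | tr '\n' ' '
```

```text
t: 22.65 eef_pos: [0.5133, 0.159, 0.0778] ee_rot: [-3.14, 0.001, -1.226] force: [-0.9, -0.1, -4.6] width: 0.0245 
t: 22.9 eef_pos: [0.5134, 0.159, 0.0775] ee_rot: [-3.139, 0.001, -1.226] force: [0.5, -0.8, -0.8] width: 0.0247
```

Touching down at the original height (force −4.6 → −0.8). Releasing and rising.

```bash
python3 -m inch '0.3 0 0 0 0 0 0;0.6 0 0 0 0 0 0;1 0 0 0 0 0 0;1 0 0 0 0 0 0;1 0 0 0 0 0 0;1 0 0 1 0 0 0;1 0 0 4 0 0 0;1 0 0 8 0 0 0;1 -0.7 0 14 0 0 0;1 -0.7 0 19 0 0 0;1 -0.7 0 19 0 0 0;1 -0.7 0 19 0 0 0' | tr '\n' ' '
python3 - <<'E'
from h import *
f=grab_frame("wrist"); p=np.ascontiguousarray(f["pixels"])
save("pics/w4.png",cv2.resize(p[115:215,275:370],None,fx=6,fy=6,interpolation=cv2.INTER_CUBIC))
E
```

```text
t: 24.4 eef_pos: [0.5061, 0.1589, 0.2678] ee_rot: [-3.139, 0.002, -1.226] force: [-0.8, 0.8, -0.9] width: 0.0873
```

View pics/w4.png

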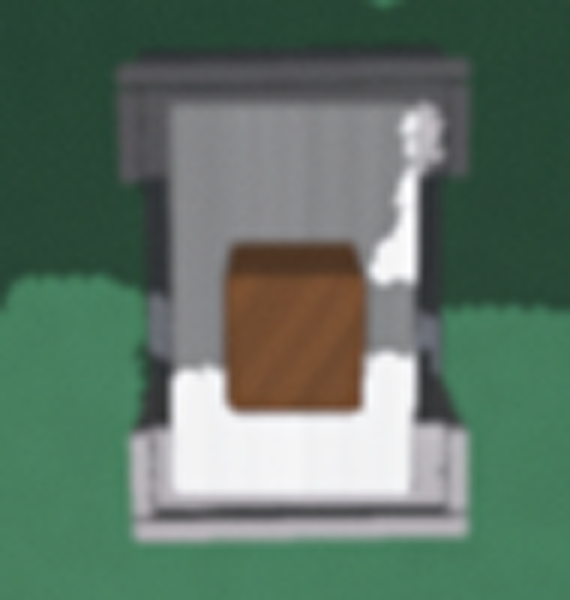

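The roller sits between the lips as it did at the start, released.

```bash
python3 -c "
from station import arm; print(arm.job_done())"
```

```text
the job is handed in; nothing more can be done
None
```

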